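Draw the gear pallet out of the tempering bay with the pull hook

ROBOT

A 7-joint arm with a two-finger parallel gripper is mounted at the origin on a cart in front of the work surface, level with it; the furniture and walls round the work are solid. World frame = base frame: x ahead of the robot, y to its left, z up, the work surface at z = 0. Lengths are in m, angles in rad, forces in N, time in s.
With the tool pointing down it reaches from about 0.35 to 0.9 m from the base axis. Payload 8.1 kg.
Tool frame: the origin (TCP) lies on the centre line of the jaws, within the pads' length; the fingertips stand 14 mm ahead of it and the grasp point (between the pads) lies 5 mm behind it; z points along the fingers, y is the line along which they close (so a half turn about z gives the same grasp; the last joint's range is limited). The gripper opens to 92 mm and grips with 3 to 60 N. Pads are 19 mm wide; open, the fingers measure 130 mm over their backs; the gripper's body (75 mm by 190 mm) begins 47 mm behind the grasp point.
Start: joints at [1.113, 0.434, 0.025, 1.573, -0.012, 1.134, -0.075], TCP at [0.217, -0.586, 0.241] pointing down, gripper open.
Joint ranges: [-2.62, 2.62], [-0.44, 2.09], [-1.27, 1.32], [0.08, 2.57], [-1.32, 4.46], [0.12, 2], [-2.74, 2.74]. Speed limits (rad/s): [2.22, 2.22, 3.01, 3.01, 3.14, 3.14, 3.14].

INTERFACE

Orientations are given as a 3x3 rotation matrix whose columns are the frame's x, y, z axes.
In Python, from station import ctrl, vision gives the robot as it stands. The module is installed in compiled form; this text tells all that it offers.
- The arm moves only by the tool arm_command, never from a script. Its argument "rows" is one flat list of numbers, 5 for each row, row after row: the shift along the tool's x, y, z in units of 30 mm (1.0 is 30 mm), then the turn about the tool's z in units of 5 degrees (1.0 is 5 degrees), then the opening, from 0 (shut) to 1 (fully open). In form: [dx, dy, dz, twist, jaw, dx, dy, dz, twist, jaw, ...]. A call has 1 to 5 rows; each row shifts and turns the commanded pose from where the row before left it, along the tool's axes as they then stand; what a row does not reach is not made up. A row lasts 1/12 s, in which the tool goes at most 41.7 mm and 7.16 degrees, less where a joint would pass 70% of its speed; a pose out of reach is approached as far as the arm can. A call is refused whole if a number of a shift passes 1 or a number of a turn 1, either way. A call with a gripper value outside its range is refused whole. The fingers move at their own pace and stop on an object; the grip force is fixed at half the most. Time passes only in rows, so rows that do not move let the fingers close. It gives the time, the measured TCP pose, the force, the opening and the grip force at its end, in the units of the state.
- ctrl.get_obs(): the state, without advancing time (a new reading comes with each control period).
- vision.get_image(name): name is "scene" or "side" or "wrist"; returns the picture (480x640x3 uint8, red, green, blue); there is no depth.
- vision.camera_info(name): a dict with "fx", "fy", "cx", "cy" (pixels), "eye" and "orientation" of the camera in the world. Camera axes: x right, y down, z forward; pixel columns grow to the right and rows downward; lengths in m; the calibration is good to about 2 mm. The wrist camera is an equidistant fisheye: a pixel r from the principal point sees the ray r / f radians off the axis. A picture is of the moment at which its call begins: read the wrist's pose just before it. camera_info takes no time and is no camera call; for the wrist camera it gives the pose at the moment of the call.
- ctrl.job_done(): hands the job in; it is judged then, once.
The state is a dict: "time_s": time; "qpos": joint angles; "joint_velocities": joint speeds; "tau": joint torques, N m; "tcp_pos": TCP position; "ee_rot": TCP orientation; "force": force on the tool from outside, world axes, zero at the start; "torque": the same for the moment, N m; "finger_gap": opening from 0.0 (shut) to 1.0 (fully open); "grip_force": force on a finger pad.
Only numpy, scipy, OpenCV 4.12 (cv2) and the standard library are available. Lean on these libraries where they do the work, as an engineer would, in place of code of your own. Each camera call takes 0.05 s, during which the arm holds its last target. There are 200 camera calls.

TASK

The gear has tempered long enough to be measured: take the pull hook from its rest, catch the eye of the pallet that carries the toothed gear (not the one with the plain ring) and draw it out along its lane until it comes up solid against its stop and the sprung catch has snapped up under it. Touch pallets and parts with the hook only, never with fingers or gripper, and never pull the eye with more than 12 N. Then unhook without pushing the pallet back off its catch and lay the hook back in its rest, leaving everything else where it is.

Things in the scene. Friction and masses are not known exactly. Their poses are not given: they have to be found in the camera images.
- bay: Fixed aluminium tempering bay, 320 x 200 mm; origin on the desk at the centre of the mouth of its clear cover; x points into the bay (pull along -x), y left when looking in. Bed x = -165 to +155 mm, top z = 8 mm. Lane centres y = +47 and -47 mm, each with a 28 mm wide groove along its middle, floor z = 3 mm. Rails beside each lane, from 37 mm off its centre, 25 mm high, hold the pallets down.
- roof (a point): Front edge of the clear cover's roof, middle, underside: 76 mm above the desk, at x = 0 of the bay. The cover spans both lanes from x = 0 to 155 mm, y = -100 to +100 mm, open only at the mouth; its top is 82 mm above the desk. No posts between the lanes.
- stop_zone (a point): Middle of the zone of the stops: bay x = -106 mm, bed level. Each lane has a stop: two dark lugs, 28 mm either side of the lane centre, 12 mm high, the eye passing between. Each is clamped at its own, unmeasured setting, so the pallet's front edge stops at bay x = -76 to -136 mm. 62 mm behind the lugs' faces a sprung catch stands 4 mm out of the bed.
- pallet_gear: Loose aluminium pallet with the toothed gear: plate 84 (x) by 80 by 12 mm, 0.35 to 0.7 kg, in either lane, parallel to it, 2 mm side play; origin at the centre of its underside, x as the bay's. A 21 mm wide cross groove below it, centred 62 mm behind the front edge, receives the catch. At the start the front edge is 32 to 55 mm inside the mouth.
- eye_gear (a point): Centre of the gear pallet's pull eye: a level steel ring of 6 mm bar, 22 mm clear inside, 34 mm outside, 15 mm above the desk, 60 mm in front (-x) of the pallet's origin; open above and below.
- pallet_ring: The other pallet, same build, in the other lane, carrying the plain smooth ring; it must stay where it is. Origin at the centre of its underside.
- spur_gear: Loose steel spur gear with 24 teeth and a hub, 59 mm across, 18 mm high, lying on its pallet between three 9 mm nest pins; origin at the centre of its underside.
- ring_gauge: Plain steel setting ring, 50 mm across, 18 mm high, on the other pallet; origin at the centre of its underside.
- hook_tool: Loose pull hook, 0.14 kg: black flat-sided handle 96 (x) by 22 (y) by 26 (z) mm with an 8 mm steel rod along its x axis, from x = -80 mm level to x = 147 mm, then turned down into an 8 mm thick pin ending 38 mm below the rod axis, leaning back 4 mm at its end. Origin at the handle's centre, x toward the hook, z up; balances about 10 mm in front of the origin.
- hook_pin (a point): Point of the hook pin that bears on the eye: x = 144, y = 0, z = -29 mm in the hook's frame. With it at the eye's height the pin's end is 6 mm above the desk, clear of the lane's groove.
- tool_rest: Fixed rest for the hook: base 200 by 56 by 6 mm, a block 15 mm wide and 70 mm long (top 45 mm above the desk) that the handle stands on, and forks 64 mm behind and 85 mm in front of the origin, with 14 mm slots for the rod, tops 76 mm above the desk. Origin on the desk below the seat; x the way the hook points. The monitor stands right behind it: swing away toward the robot.
- rest_seat (a point): Where the hook's origin belongs in the rest (at the start it lies within 3 mm of it): 58 mm above the desk over the rest's origin, hook's x along the rest's x, pin down.
- catch_left (a joint): Sprung catch of the left lane (bay y > 0), m: 0 = up, 0.004 = pressed flush by a pallet; spring 1.9 to 3.2 N. Up before the pallet comes and again once in its groove. Felt in the pull: 1 to 2 N drag, a bump of 3 to 6 N where the front edge rides up the catch, 62 mm before the stop, then 1 to 3 N drag, then it snaps up and the pallet is solid within 2 mm.
- catch_right (a joint): The same for the catch of the right lane (bay y < 0).
- caliper: Bystander: digital caliper, 78 by 225 by 15 mm, lying on the desk in front of the bay; origin at the centre of its underside.
- dust_blower: Bystander: rubber dust blower, 55 by 130 by 56 mm, lying on the desk right of the bay; origin at the centre of its underside.

How it is judged:
On the way, in this order (a step that is already met when the one before it is completed fails the run):
1. the pull hook is lifted out of its rest (distance between hook_tool and rest_seat above 0.04 m), for 0.1 s.
2. the hook, in the eye, is drawing the gear pallet out (30 mm on its way) (distance of pallet_gear from where it was at the start of the episode above 0.03 m and horizontal distance between hook_pin and eye_gear below 0.013 m and contact force between hook_tool and pallet_gear above 0.3 N), for 0.1 s.
3. the gear pallet is home: out against its stop with the catch snapped up under it (x of pallet_gear in the frame of bay below -0.028 m and ((y of pallet_gear in the frame of bay above 0 m and value of joint catch_left below 0.0012 m) or (y of pallet_gear in the frame of bay below 0 m and value of joint catch_right below 0.0012 m))), for 0.2 s.
At the end, for the whole second after the job is handed in: Gear pallet home (origin over 28 mm out of the mouth, its lane's catch up within 1.2 mm), gear within 6 mm of the pallet's centre, hook in its rest (origin within 12 mm of the seat, 0.12 rad along it, upright within 0.15 rad), all at rest (all of step 3 and distance between hook_tool and rest_seat below 0.012 m and angle between the x axis of hook_tool and the x axis of tool_rest, either way round below 0.12 rad and angle between hook_tool's own z axis and vertical below 0.15 rad and linear speed of each of pallet_gear, hook_tool, spur_gear below 0.01 m/s and horizontal distance between spur_gear and pallet_gear below 0.006 m); the robot touches nothing.
It fails at once if the hook pulls or presses on the gear pallet with more than 12 N (contact force between hook_tool and pallet_gear above 12 N).
It fails at once if fingers or arm touch a pallet or a part (contact force between any of the fingers, the arm and pallet_gear above 0.5 N or contact force between any of the fingers, the arm and pallet_ring above 0.5 N or contact force between any of the fingers, the arm and spur_gear above 0.5 N or contact force between any of the fingers, the arm and ring_gauge above 0.5 N).
It fails at once if the other pallet is moved by more than 8 mm (distance of pallet_ring from where it was at the start of the episode above 0.008 m).
It fails at once if the gear is shaken out of its nest (horizontal distance between spur_gear and pallet_gear above 0.008 m).
It fails at once if a bystander is pushed by more than 20 mm (distance of any of caliper, dust_blower from where it was at the start of the episode above 0.02 m).
It also fails if it takes over 58 s, if anything falls off the work surface, if the arm or the gripper's body presses on something with over 40 N, if the wrist force passes 120 N, or if a joint passes its speed limit or range.

## Working session

There is one attempt and no reset: what is moved stays moved. The work goes in short steps, Python scripts to look and compute and a tool call to move; the robot and the scene stay as the last step left them, time stands still between calls to the robot, and variables do not carry over. Pictures are saved under pics/ and viewed, at most 10 in all, crops included, and the job is handed in when it is done.

Besides the shell and the picture viewer there is one more tool, called after "Emit:" as name(argument=value, ...) on one line, values as JSON. arm_command: Moves the arm, as the interface text tells. Its arguments: {"type":"object","properties":{"rows":{"type":"array"}},"required":["rows"]}

```bash
mkdir -p pics
cat > h.py <<'E'
import numpy as np, cv2
from station import ctrl, vision
def snap(n,f):
    i=vision.camera_info(n); im=vision.get_image(n); cv2.imwrite('pics/'+f,im[:,:,::-1]); np.save('pics/'+f+'.npy',i,allow_pickle=True); return im,i
def ray(i,u,v):
    x=(u-i['cx'])/i['fx'];y=(v-i['cy'])/i['fy'];return np.array(i['orientation'])@np.array([x,y,1.])
def fray(i,u,v):
    d=np.array([(u-i['cx'])/i['fx'],(v-i['cy'])/i['fy']]);r=np.hypot(*d);s=np.sin(r)/max(r,1e-9)
    return np.array(i['orientation'])@np.array([d[0]*s,d[1]*s,np.cos(r)])
def onz(i,u,v,z,f=ray):
    e=np.array(i['eye']);d=f(i,u,v);return e+d*(z-e[2])/d[2]
def proj(i,p):
    c=np.array(i['orientation']).T@(np.array(p)-i['eye']);return np.array([i['fx']*c[0]/c[2]+i['cx'],i['fy']*c[1]/c[2]+i['cy']])
def tri(i1,p1,i2,p2,f1=ray,f2=ray):
    a,b=np.array(i1['eye']),np.array(i2['eye']);d,e=f1(i1,*p1),f2(i2,*p2)
    s=np.linalg.lstsq(np.c_[d,-e],b-a,rcond=None)[0];P,Q=a+s[0]*d,b+s[1]*e
    return (P+Q)/2,np.linalg.norm(P-Q)
E
python3 - <<'E'
from h import *
for n in('scene','side','wrist'):
    im,i=snap(n,n+'0.png');print(n,i)
o=ctrl.get_obs();print(o)
E
```

```text
scene {'fx': 604.6430528703839, 'fy': 604.6430528703839, 'cx': 327.01888692920795, 'cy': 242.04944237788618, 'eye': array([ 0.26860092, -0.83720921,  1.27667012]), 'orientation': array([[ 0.93602888, -0.2842529 ,  0.20748548],
       [-0.35155322, -0.78227491,  0.51425314],
       [ 0.01613274, -0.55429799, -0.83216193]])}
side {'fx': 485.01664310516196, 'fy': 485.01664310516196, 'cx': 323.7788607110305, 'cy': 240.55411638053505, 'eye': array([ 0.32228581, -1.03436397,  0.50515629]), 'orientation': array([[ 0.96964217, -0.11387927,  0.21639216],
       [-0.24356183, -0.37118955,  0.89604462],
       [-0.0217184 , -0.92154752, -0.38765769]])}
wrist {'fx': 371.64829954431775, 'fy': 371.64829954431775, 'cx': 318.79745229768406, 'cy': 245.68164064829165, 'eye': array([ 0.29428538, -0.55663636,  0.38342858]), 'orientation': array([[ 0.34687775, -0.89212104, -0.28947519],
       [-0.93790888, -0.33048961, -0.10537342],
       [-0.0016627 ,  0.30805304, -0.95136773]])}
{'time_s': 0.15, 'qpos': array([ 1.11341472,  0.43503407,  0.02497425,  1.5738737 , -0.01163818,
        1.13400349, -0.0750987 ]), 'joint_velocities': array([-0.00101663, -0.00127846, -0.00023413, -0.00358084, -0.00127029,
        0.00069228, -0.00224406]), 'tau': array([ 2.26481141e-03, -6.68272734e+01,  9.86409523e-01, -3.14696038e+01,
       -6.04227651e-02,  3.95350554e-02,  1.52281309e-04]), 'tcp_pos': array([ 0.21695725, -0.58574292,  0.24014873]), 'ee_rot': array([[ 9.37751359e-01,  3.47307015e-01, -4.74974180e-04],
       [ 3.47307332e-01, -9.37750748e-01,  1.07317100e-03],
       [-7.26875768e-05, -1.17132958e-03, -9.99999311e-01]]), 'force': array([3.76717825e-04, 5.26256944e-01, 3.50799662e-01]), 'torque': array([0.02842081, 0.01717445, 0.00971903]), 'grip_force': 0.0, 'finger_gap': 1.0021978888162806}
```

View pics/scene0.png

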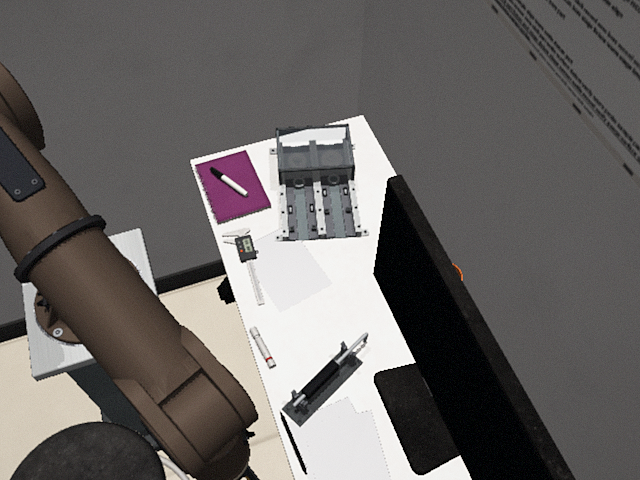

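View pics/side0.png

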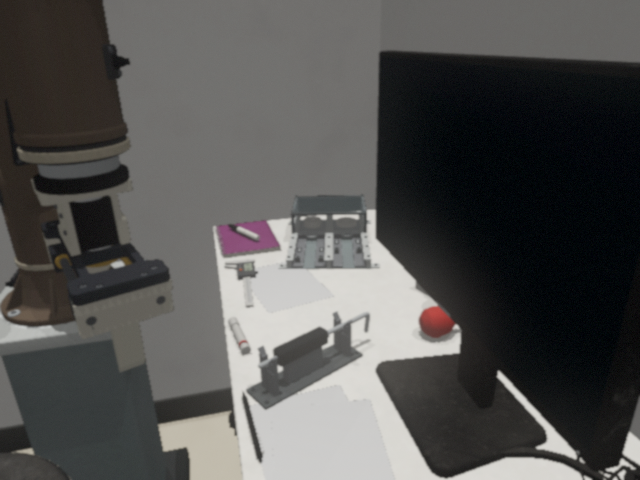

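The scene view shows the rest with the hook around (322,380), pin near (365,335), bay with mouth about (315,180) and open end at (320,238). The side view shows the hook at (305,345) and the bay at (330,235). I'll enlarge both.

Run:
```python
import cv2,numpy as np
s=cv2.imread('pics/scene0.png');d=cv2.imread('pics/side0.png')
def c(a,x,y,w,h,k): return cv2.resize(a[y:y+h,x:x+w],None,fx=k,fy=k,interpolation=cv2.INTER_CUBIC)
M=np.zeros((600,800,3),np.uint8)
def put(a,x,y): M[y:y+a.shape[0],x:x+a.shape[1]]=a
put(c(s,265,115,110,130,3),0,0)      # 330x390
put(c(d,275,185,110,90,4),340,0)     # 440x360
put(c(s,275,325,100,100,2),0,395)
put(c(d,240,305,140,100,3),340,300+65-65+0)
cv2.imwrite('pics/m1.png',M)
```

```text
(no output)
```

View pics/m1.png

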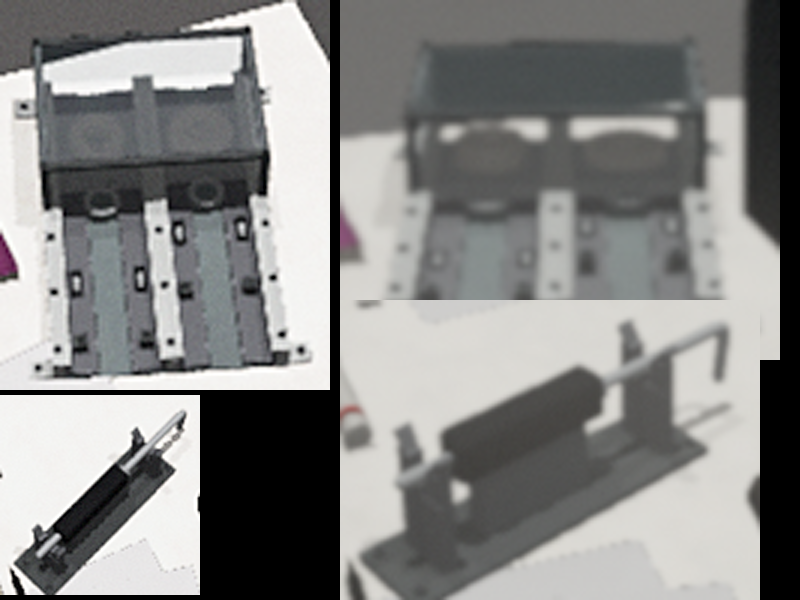

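The montage shows both pallets under the cover. The left eye is at scene px (298,183) and the right at (333,179). The hook has its tip bend at scene (366,333) / side (367,314) and its rod tail at scene (295,402) / side (261,364). Gear and ring can't be told apart from here.

Run:
```python
from h import *
S=np.load('pics/scene0.png.npy',allow_pickle=True).item();D=np.load('pics/side0.png.npy',allow_pickle=True).item()
a=lambda x,y:(265+x/3,115+y/3); b=lambda x,y:(275+(x-340)/4,185+y/4)
c=lambda x,y:(275+x/2,325+(y-395)/2); d=lambda x,y:(240+(x-340)/3,305+(y-300)/3)
for n,p,q in[('bend',c(182,415),d(722,328)),('tail',c(40,550),d(402,478)),
  ('forkF',c(138,430),d(628,325)),('forkB',c(38,530),d(405,428)),('roofFL',a(42,163),b(408,113)),('roofFR',a(268,153),b(704,110)),
  ('baseL',c(15,558),d(360,555)),('baseFR',c(178,468),d(705,450))]:
    P,e=tri(S,p,D,q);print(n,P.round(4),round(e,4))
for n,p,z in[('bedFL',a(62,374),.008),('bedFR',a(275,363),.008),('roofFL',a(42,163),.082),('roofFR',a(268,153),.082),('eyeL',a(101,208),.015),('eyeR',a(206,196),.015),
 ('lugL1',a(80,340),.02),('lugL2',a(147,337),.02),('lugR1',a(185,290),.02),('lugR2',a(250,283),.02),
 ('baseB',c(15,558),.006),('baseB2',c(45,592),.006),('baseF',c(178,468),.006)]:
    print(n,onz(S,*p,z).round(4))
```

```text
bend [ 0.5657 -0.3427  0.057 ] 0.0026
tail [ 0.3688 -0.4326  0.0574] 0.0047
forkF [ 0.509  -0.3488  0.0725] 0.0055
forkB [ 0.3728 -0.4184  0.0765] 0.0033
roofFL [0.5279 0.1574 0.0782] 0.0044
roofFR [0.7147 0.1014 0.0792] 0.0055
baseL [ 0.3455 -0.4122 -0.0013] 0.0053
baseFR [ 5.474e-01 -3.775e-01  1.000e-04] 0.0085
bedFL [ 0.4893 -0.0108  0.008 ]
bedFR [ 0.6622 -0.0616  0.008 ]
roofFL [0.5293 0.1541 0.082 ]
roofFR [0.7164 0.0988 0.082 ]
eyeL [0.5771 0.142  0.015 ]
eyeR [0.6702 0.1232 0.015 ]
lugL1 [0.5124 0.009  0.02  ]
lugL2 [ 0.5667 -0.0073  0.02  ]
lugR1 [0.6142 0.028  0.02  ]
lugR2 [0.6697 0.0159 0.02  ]
baseB [ 0.3477 -0.4145  0.006 ]
baseB2 [ 0.3659 -0.46    0.006 ]
baseF [ 0.5503 -0.3804  0.006 ]
```

Emit:
arm_command(rows=[0.9,-0.32,0,-0.2,1,0.9,-0.32,0,-0.2,1,0.9,-0.32,0,-0.2,1,0.9,-0.32,0,-0.2,1,0.9,-0.32,0,0,1])

```text
time_s: 0.57
tcp_pos: [0.3245, -0.4893, 0.2405]
ee_rot: [[0.911, 0.413, -0.0], [0.413, -0.911, 0.0], [-0.0, -0.0, -1.0]]
force: [0.5, -1.5, 0.9]
finger_gap: 0.995
grip_force: 0.0
```

Emit:
arm_command(rows=[0.9,-0.32,0,0,1,0.9,-0.32,0,0,1,0.9,-0.32,0,0,1,0.9,-0.32,0,0,1,0.5,-0.2,0,0,1])

```text
time_s: 0.98
tcp_pos: [0.4202, -0.3962, 0.2405]
ee_rot: [[0.91, 0.415, 0.001], [0.415, -0.91, 0.001], [0.001, -0.001, -1.0]]
force: [0.2, 0.7, -0.9]
finger_gap: 1.002
grip_force: 0.0
```

Run:
```python
from h import *
o=ctrl.get_obs();print(o['time_s'],o['tcp_pos'],o['ee_rot'],o['force']);snap('wrist','w1.png')
```

```text
0.9833 [ 0.4202159  -0.39617474  0.24054471] [[ 9.09775165e-01  4.15100464e-01  8.67865870e-04]
 [ 4.15099120e-01 -9.09775129e-01  1.39130383e-03]
 [ 1.36709365e-03 -9.05523315e-04 -9.99998656e-01]] [ 0.15820684  0.68687923 -0.9285072 ]
```

View pics/w1.png

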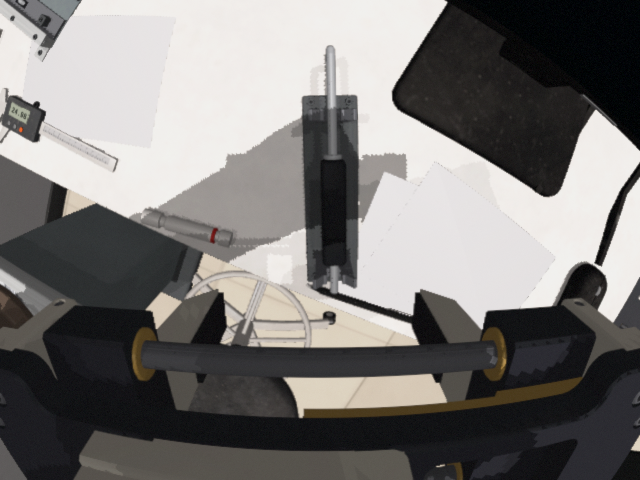

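The wrist view shows the handle from (334,158) to (334,264), the rod tail at (335,292) and the bend at (330,46).

Run:
```python
from h import *
W=np.load('pics/w1.png.npy',allow_pickle=True).item();S=np.load('pics/scene0.png.npy',allow_pickle=True).item()
for n,p,z in[('handF',(333.5,158),.071),('handB',(333.5,264),.071),('bend',(330,48),.058),('tail',(335,292),.058),('baseF',(330,96),.006),('baseB',(330,287),.006)]:
  print(n,onz(W,*p,z,fray).round(4))
c=lambda x,y:(275+x/2,325+(y-395)/2)
print(tri(W,(330,46),S,c(182,415),fray),tri(W,(335,292),S,c(40,550),fray))
im=cv2.imread('pics/w1.png');m=(im.max(2)<45).astype(np.uint8);m[:150]=0;m[270:]=0;m[:,:310]=0;m[:,:][:,360:]=0
n,l,s,cc=cv2.connectedComponentsWithStats(m);k=1+s[1:,4].argmax();print(s[k],cc[k],onz(W,*cc[k],.068,fray))
```

```text
handF [ 0.4784 -0.3821  0.071 ]
handB [ 0.3928 -0.4222  0.071 ]
bend [ 0.5653 -0.3395  0.058 ]
tail [ 0.363  -0.4384  0.058 ]
baseF [ 0.5309 -0.3568  0.006 ]
baseB [ 0.3452 -0.4429  0.006 ]
(array([ 0.57001387, -0.33782747,  0.0443464 ]), np.float64(2.1587824274207105e-05)) (array([ 0.36916832, -0.43612671,  0.07079072]), np.float64(0.002503295232080418))
[ 310  150   39  118 3477] [329.79666379 208.93586425] [ 0.43668649 -0.39810744  0.068     ]
```

Emit:
arm_command(rows=[0.37,0.38,0.8,-0.1,1,0,0,1,0,1,0,0,1,0,1,0,0,0.8,0,1,0,0,0,0,1])

```text
time_s: 1.45
tcp_pos: [0.4295, -0.4032, 0.1278]
ee_rot: [[0.908, 0.42, -0.007], [0.42, -0.908, 0.005], [-0.004, -0.008, -1.0]]
force: [-0.1, 1.2, -0.4]
finger_gap: 0.999
grip_force: 0.0
```

Run:
```python
from h import *
o=ctrl.get_obs();print(o['time_s'],o['tcp_pos']);im,W=snap('wrist','w2.png')
```

```text
1.45 [ 0.42952161 -0.40323444  0.12780099]
```

View pics/w2.png

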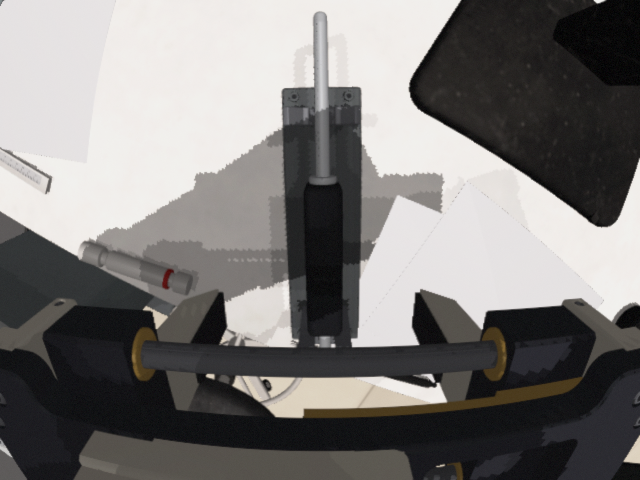

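The handle now runs from (323,181) to (323,336), with the bend at (320,14). It is nearly on the jaw centre line (about x = 319).

Run:
```python
from h import *
W=np.load('pics/w2.png.npy',allow_pickle=True).item();W1=np.load('pics/w1.png.npy',allow_pickle=True).item()
F=onz(W,323,181,.071,fray);B=onz(W,323,336,.071,fray);b=onz(W,320,16,.058,fray);print(F,B,(F+B)/2,b)
print(tri(W,(320,14),W1,(330,46),fray,fray),tri(W,(323,181),W1,(333.5,158),fray,fray))
R=np.array([[0.908,.42],[.42,-.908]])
print(R.T@(((F+B)/2)[:2]-[.4295,-.4032]), np.degrees(np.arctan2(*(b-B)[1::-1])))
```

```text
[ 0.47943126 -0.38137244  0.071     ] [ 0.39195883 -0.42219191  0.071     ] [ 0.43569504 -0.40178218  0.071     ] [ 0.56481785 -0.34005356  0.058     ]
(array([ 0.56985581, -0.33777127,  0.04463723]), np.float64(0.00022317214227435362)) (array([ 0.47768314, -0.38262498,  0.05759211]), np.float64(0.0008002751878474145))
[0.00622059 0.00131453] 25.415916186440448
```

Emit:
arm_command(rows=[0.2,0.04,0.5,-0.1,1,0,0,0.8,0,1,0,0,0.8,0,1,0,0,0,0,1,0,0,0,0,1])

```text
time_s: 1.92
tcp_pos: [0.4383, -0.404, 0.0706]
ee_rot: [[0.904, 0.427, -0.0], [0.427, -0.904, 0.0], [-0.0, -0.0, -1.0]]
force: [0.8, -0.3, 1.1]
finger_gap: 0.996
grip_force: 0.0
```

Emit:
arm_command(rows=[-0.05,-0.1,0.2,0,1,0,0,0.19,0,1,0,0,0,0,1,0,0,0,0,0,0,0,0,0,0])

```text
time_s: 2.33
tcp_pos: [0.4359, -0.4018, 0.0586]
ee_rot: [[0.904, 0.428, 0.001], [0.428, -0.904, -0.001], [0.0, 0.001, -1.0]]
force: [-0.6, 0.4, -0.1]
finger_gap: 0.897
grip_force: 0.0
```

Emit:
arm_command(rows=[0,0,0,0,0,0,0,0,0,0,0,0,0,0,0,0,0,0,0,0,0,0,0,0,0])

```text
time_s: 2.75
tcp_pos: [0.4357, -0.4016, 0.058]
ee_rot: [[0.904, 0.428, 0.0], [0.428, -0.904, -0.0], [-0.0, 0.0, -1.0]]
force: [0.4, -0.4, 0.3]
finger_gap: 0.54
grip_force: 0.0
```

Emit:
arm_command(rows=[0,0,0,0,0,0,0,0,0,0,0,0,0,0,0,0,0,0,0,0,0,0,0,0,0])

```text
time_s: 3.17
tcp_pos: [0.4356, -0.4017, 0.058]
ee_rot: [[0.904, 0.428, 0.0], [0.428, -0.904, -0.0], [-0.0, 0.0, -1.0]]
force: [-0.6, 0.3, -0.4]
finger_gap: 0.239
grip_force: 30.0
```

Emit:
arm_command(rows=[0,0,-0.3,0,0,0,0,-0.6,0,0,0,0,-0.8,0,0,0,0,-0.8,0,0,0,0,-0.8,0,0])

```text
time_s: 3.58
tcp_pos: [0.4354, -0.4014, 0.1585]
ee_rot: [[0.904, 0.428, -0.0], [0.428, -0.904, 0.0], [-0.0, -0.0, -1.0]]
force: [-0.1, -0.4, -2.0]
finger_gap: 0.232
grip_force: 30.0
```

Emit:
arm_command(rows=[0,0,-0.8,0,0,0,0,-0.6,0,0,0,0,0,0,0,0,0,0,0,0,0,0,0,0,0])

```text
time_s: 4.0
tcp_pos: [0.4351, -0.4013, 0.1985]
ee_rot: [[0.904, 0.428, -0.001], [0.428, -0.904, 0.001], [-0.001, -0.001, -1.0]]
force: [-0.1, -0.1, -1.8]
finger_gap: 0.239
grip_force: 30.0
```

Emit:
arm_command(rows=[0,-0.4,0,-0.9,0,0,-0.4,0,-1,0,0,-0.4,0,-1,0,0,-0.4,0,-1,0,0,-0.3,0,-1,0])

```text
time_s: 4.42
tcp_pos: [0.4025, -0.3534, 0.1976]
ee_rot: [[0.641, 0.767, -0.002], [0.767, -0.641, 0.002], [-0.0, -0.003, -1.0]]
force: [-0.5, -1.1, -1.2]
finger_gap: 0.237
grip_force: 30.0
```

Emit:
arm_command(rows=[0.2,0,0,-1,0,0.4,0,0,-1,0,0.6,0,0,-1,0,0.8,0.2,0,-1,0,0.8,0.4,0,-0.7,0])

```text
time_s: 4.83
tcp_pos: [0.4573, -0.2868, 0.1977]
ee_rot: [[0.284, 0.959, -0.003], [0.959, -0.284, 0.001], [0.0, -0.003, -1.0]]
force: [-0.6, -0.3, -1.7]
finger_gap: 0.239
grip_force: 30.0
```

Run:
```python
from h import *
o=ctrl.get_obs();p=o['tcp_pos'];r=o['ee_rot'];print(o['time_s'],p,np.degrees(np.arctan2(r[1,0],r[0,0])))
S=vision.camera_info('scene')
for u,v,z in((375,272,.1),(388,178,.4),(375,375,0)):print(onz(S,u,v,z))
t=np.array([.566,-.065,.2]);print(r.T@(t-p)/.03)
```

```text
4.8333 [ 0.45729001 -0.28676679  0.19767911] 73.48292691449728
[ 0.63555978 -0.22359919  0.1       ]
[ 0.64570221 -0.19924396  0.4       ]
[ 0.56240377 -0.41599443  0.        ]
[ 8.11741889  1.37227166 -0.07959579]
```

Emit:
arm_command(rows=[1,0,0,0,0,1,0,0,0,0,1,0,0,0,0,1,0,0,0,0,1,0,0,0,0])

```text
time_s: 5.25
tcp_pos: [0.501, -0.1422, 0.1977]
ee_rot: [[0.287, 0.958, -0.002], [0.958, -0.287, 0.001], [-0.0, -0.003, -1.0]]
force: [0.9, -0.4, -1.4]
finger_gap: 0.239
grip_force: 30.0
```

Emit:
arm_command(rows=[1,0.2,0,0,0,1,0.4,0,0,0,1,0.4,0,0,0,1,0.3,0,0,0,1,0,0,0,0])

```text
time_s: 5.67
tcp_pos: [0.583, -0.0105, 0.1974]
ee_rot: [[0.288, 0.958, -0.002], [0.958, -0.288, -0.0], [-0.0, -0.002, -1.0]]
force: [0.2, -0.0, -2.0]
finger_gap: 0.24
grip_force: 30.0
```

Emit:
arm_command(rows=[0,0,0,0,0,0,0,0,0,0,0,0,0,0,0])

```text
time_s: 5.92
tcp_pos: [0.5812, -0.0117, 0.1977]
ee_rot: [[0.287, 0.958, -0.003], [0.958, -0.287, -0.001], [-0.001, -0.002, -1.0]]
force: [0.1, 0.1, -1.3]
finger_gap: 0.237
grip_force: 30.0
```

Run:
```python
from h import *
o=ctrl.get_obs();p=o['tcp_pos'];r=o['ee_rot'];print(o['time_s'],p,np.degrees(np.arctan2(r[1,0],r[0,0])))
snap('wrist','w3.png')
```

```text
5.9167 [ 0.58121727 -0.0117024   0.19774338] 73.34401431908853
```

View pics/w3.png

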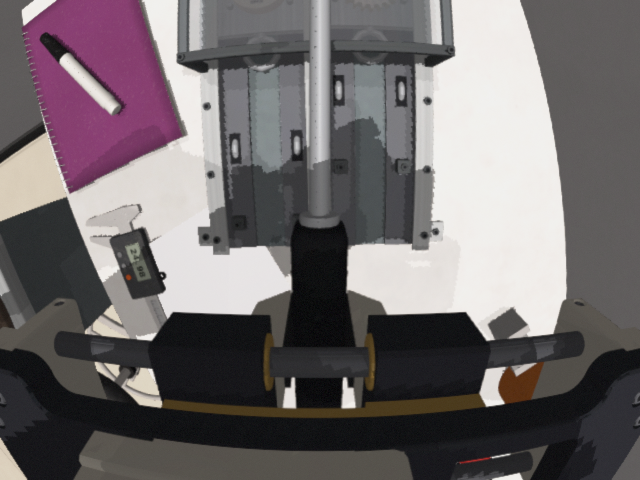

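The wrist view shows the eyes at about (262,52) and (370,45), and the right-lane lugs at (340,167) and (403,166). I'll enlarge the top to confirm teeth in the right lane.

Run:
```python
import cv2
a=cv2.imread('pics/w3.png')[0:180,180:460]
a=cv2.resize(a,(784,504),interpolation=cv2.INTER_CUBIC);a=cv2.convertScaleAbs(a,alpha=1.3);cv2.imwrite('pics/w3c.png',a)
```

```text
(no output)
```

View pics/w3c.png

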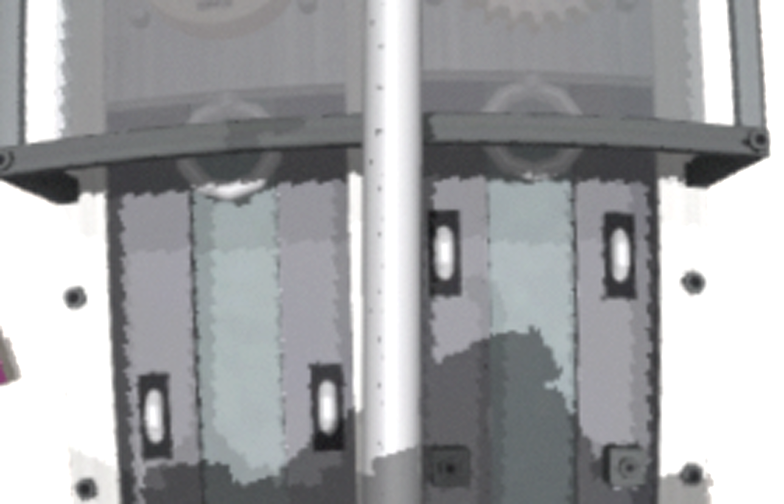

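The crop confirms the teeth are in the right lane. The right eye ring is centred at crop (532,126), which is image (370,45), and the right lane's catch slots are at crop (444,253) and (620,255).

Run:
```python
from h import *
W=np.load('pics/w3.png.npy',allow_pickle=True).item()
g=lambda x,y,z:onz(W,180+x/2.8,y/2.8,z,fray)[:2]
P={}
for n,x,y,z in[('eyeR',533,126,.015),('eyeL',230,150,.015),('boltRR1',693,282,.025),('boltRR2',691,475,.025),('boltL1',75,297,.025),('boltL2',86,488,.025),
 ('lugR1',448,467,.02),('lugR2',628,467,.02),('catR1',444,253,.01),('catR2',620,255,.01),('catL1',155,415,.01),('catL2',327,407,.01),('roofL',5,158,.08),('roofR',758,140,.08),('grL',490,300,.008),('grR',574,300,.008)]:
  P[n]=g(x,y,z);print(n,P[n].round(4))
for a,b in[('boltRR2','boltRR1'),('boltL2','boltL1')]:
  d=P[b]-P[a];print('ang',np.degrees(np.arctan2(d[1],d[0])))
for a,b in[('lugR1','lugR2'),('catR1','catR2'),('catL1','catL2'),('roofL','roofR'),('boltL1','boltRR1')]:
  d=P[b]-P[a];print('ang',np.degrees(np.arctan2(d[1],d[0]))+90,np.hypot(*d))
# lane frame
h=np.radians(73.4);X=np.array([np.cos(h),np.sin(h)]);Y=np.array([-X[1],X[0]])
O=(P['lugR1']+P['lugR2'])/2;
for n in P:print(n,'rel lugR mid: x %.4f y %.4f'%((P[n]-O)@X,(P[n]-O)@Y))
for n,q in[('oeye L edge',g(483,126,.015)),('R edge',g(583,126,.015)),('near',g(533,178,.015)),('far',g(533,75,.015))]:print(n,q,(q-O)@X,(q-O)@Y)
b=onz(W,320,2,.197,fray)
```

```text
eyeR [0.6679 0.1292]
eyeL [0.5762 0.1486]
boltRR1 [0.7003 0.0689]
boltRR2 [0.6843 0.0106]
boltL1 [0.5181 0.1188]
boltL2 [0.5022 0.0608]
lugR1 [0.6116 0.0325]
lugR2 [0.6661 0.0174]
catR1 [0.6299 0.0973]
catR2 [0.6837 0.0827]
catL1 [0.5273 0.0755]
catL2 [0.5807 0.0608]
roofL [0.5261 0.1528]
roofR [0.7118 0.1016]
grL [0.6397 0.0791]
grR [0.6656 0.0722]
ang 74.62564394331746
ang 74.63652961771186
ang 74.4998551218398 0.056612861544344535
ang 74.82443039001407 0.055782186448160624
ang 74.54629031746758 0.055419870017559776
ang 74.59900267100777 0.19262348469517407
ang 74.6629403425909 0.18894272802646467
eyeR rel lugR mid: x 0.1082 y 0.0020
eyeL rel lugR mid: x 0.1007 y 0.0954
boltRR1 rel lugR mid: x 0.0596 y -0.0463
boltRR2 rel lugR mid: x -0.0008 y -0.0476
boltL1 rel lugR mid: x 0.0555 y 0.1426
boltL2 rel lugR mid: x -0.0047 y 0.1413
lugR1 rel lugR mid: x -0.0005 y 0.0283
lugR2 rel lugR mid: x 0.0005 y -0.0283
catR1 rel lugR mid: x 0.0668 y 0.0293
catR2 rel lugR mid: x 0.0682 y -0.0265
catL1 rel lugR mid: x 0.0166 y 0.1214
catL2 rel lugR mid: x 0.0177 y 0.0660
roofL rel lugR mid: x 0.0903 y 0.1446
roofR rel lugR mid: x 0.0943 y -0.0480
grL rel lugR mid: x 0.0521 y 0.0147
grR rel lugR mid: x 0.0530 y -0.0121
oeye L edge [0.65283959 0.13300223] 0.10755132850813338 0.01748821375877202
R edge [0.68316121 0.12554124] 0.10906383102887272 -0.013701201616458747
near [0.66289644 0.11282189] 0.09108518149210114 0.002085217201324671
far [0.67292347 0.14554662] 0.12531063332414047 0.0018251641466080811
```

Emit:
arm_command(rows=[0,0,0,-0.25,0,-0.8,0.5,0,0,0,-0.87,0.54,0.3,0,0,0,0.5,0.7,0,0,0,0,0.8,0,0])

```text
time_s: 6.38
tcp_pos: [0.616, -0.077, 0.1456]
ee_rot: [[0.271, 0.962, 0.005], [0.963, -0.271, -0.002], [-0.001, 0.005, -1.0]]
force: [0.7, 0.5, -1.0]
finger_gap: 0.239
grip_force: 30.0
```

Emit:
arm_command(rows=[0,0,0.8,0,0,0,0,0.8,0,0,0,0,0.6,0,0,0,0,0.4,0,0,0,0,0,0,0])

```text
time_s: 6.8
tcp_pos: [0.6113, -0.073, 0.0645]
ee_rot: [[0.267, 0.964, -0.004], [0.964, -0.267, -0.0], [-0.001, -0.004, -1.0]]
force: [-0.5, -0.1, -1.7]
finger_gap: 0.235
grip_force: 30.0
```

Emit:
arm_command(rows=[0,0,0,0,0,0,0,0,0,0])

```text
time_s: 6.97
tcp_pos: [0.6141, -0.0721, 0.0683]
ee_rot: [[0.266, 0.964, 0.002], [0.964, -0.266, -0.0], [0.0, 0.002, -1.0]]
force: [-0.2, -0.9, -1.0]
finger_gap: 0.238
grip_force: 30.0
```

```bash
cat > st.py <<'E'
from h import *
def st(t=None):
    o=ctrl.get_obs();p=o['tcp_pos'];r=o['ee_rot'];print(o['time_s'],p.round(4),np.degrees(np.arctan2(r[1,0],r[0,0])).round(2),o['force'].round(2))
    if t is not None: print('units to target',(r.T@(np.array(t)-p)/.03).round(3))
E
python3 - <<'E'
from st import *
st([.6297,-.0096,.064])
E
```

```text
6.9667 [ 0.6141 -0.0721  0.0683] 74.56 [-0.18 -0.87 -0.98]
units to target [ 2.146 -0.054  0.143]
```

Emit:
arm_command(rows=[0.1,-0.05,0.12,0,0,0.2,0,0,0,0,0.3,0,0,0,0,0.35,0,0,0,0,0.35,0,0,0,0])

```text
time_s: 7.38
tcp_pos: [0.6228, -0.0321, 0.0638]
ee_rot: [[0.265, 0.964, 0.001], [0.964, -0.265, 0.0], [0.001, 0.001, -1.0]]
force: [-0.2, -0.3, -1.6]
finger_gap: 0.239
grip_force: 30.0
```

Emit:
arm_command(rows=[0.35,0,0,0,0,0.25,0,0,0,0,0.15,0,0,0,0,0.08,0,0,0,0,0,0,0,0,0])

```text
time_s: 7.8
tcp_pos: [0.629, -0.0091, 0.0634]
ee_rot: [[0.265, 0.964, -0.0], [0.964, -0.265, 0.0], [0.0, -0.0, -1.0]]
force: [-0.1, 0.2, -1.5]
finger_gap: 0.234
grip_force: 30.0
```

Emit:
arm_command(rows=[0,0,0,0,0,0,0,0,0,0,0,0,0,0,0])

```text
time_s: 8.05
tcp_pos: [0.6288, -0.0106, 0.0634]
ee_rot: [[0.267, 0.964, -0.0], [0.964, -0.267, -0.0], [-0.0, -0.0, -1.0]]
force: [0.1, -0.2, -1.3]
finger_gap: 0.24
grip_force: 30.0
```

Run:
```python
from st import *
st([.6297,-.0096,.064])
s,_=snap('scene','s2.png');d,D=snap('side','d2.png')
s=s[:,:,::-1];d=d[:,:,::-1]
M=np.zeros((600,800,3),np.uint8)
a=cv2.resize(s[140:240,295:375],None,fx=4.5,fy=4.5,interpolation=2);b=cv2.resize(d[190:265,300:380],None,fx=5,fy=5,interpolation=2)
M[:450,:360]=a;M[:375,380:780]=b
cv2.imwrite('pics/m2.png',M)
```

```text
8.05 [ 0.6288 -0.0106  0.0634] 74.52 [ 0.07 -0.17 -1.27]
units to target [ 0.041  0.021 -0.02 ]
```

View pics/m2.png

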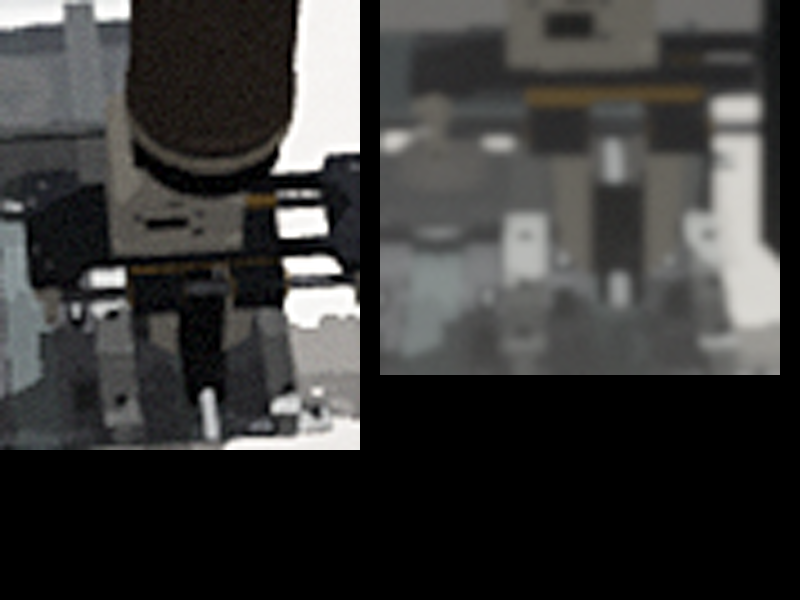

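The gripper hides the pin in both views: scene crop at (205,420) and side crop at (615,290) show only the tail of the rod. I'll lower by feel, watching the force.

Emit:
arm_command(rows=[0.11,0.02,0.05,0,0,0,0,0.05,0,0,0,0,0.05,0,0,0,0,0.05,0,0,0,0,0.03,0,0])

```text
time_s: 8.57
tcp_pos: [0.6302, -0.0069, 0.0562]
ee_rot: [[0.266, 0.964, -0.0], [0.964, -0.266, -0.0], [-0.0, -0.0, -1.0]]
force: [-0.5, -0.2, -1.0]
finger_gap: 0.235
grip_force: 30.0
```

Emit:
arm_command(rows=[0,0,0.03,0,0,0,0,0.03,0,0,0,0,0.03,0,0])

```text
time_s: 8.82
tcp_pos: [0.6303, -0.0069, 0.0537]
ee_rot: [[0.266, 0.964, 0.0], [0.964, -0.266, -0.0], [-0.0, 0.0, -1.0]]
force: [-0.4, 0.4, -0.9]
finger_gap: 0.235
grip_force: 30.0
```

Emit:
arm_command(rows=[0,0,0.03,0,0,0,0,0.03,0,0,0,0,0.03,0,0])

```text
time_s: 9.07
tcp_pos: [0.6303, -0.0068, 0.0511]
ee_rot: [[0.266, 0.964, 0.0], [0.964, -0.266, -0.0], [-0.0, 0.0, -1.0]]
force: [-0.7, -0.9, -1.6]
finger_gap: 0.237
grip_force: 30.0
```

Pin end is at about 13 mm, below the ring top at 18 mm, and there's no contact force. Going on down.

Emit:
arm_command(rows=[0,0,0.05,0,0,0,0,0.05,0,0,0,0,0.05,0,0,0,0,0.05,0,0,0,0,0.03,0,0])

```text
time_s: 9.48
tcp_pos: [0.6302, -0.0068, 0.0439]
ee_rot: [[0.266, 0.964, -0.0], [0.964, -0.266, -0.0], [-0.0, -0.0, -1.0]]
force: [1.0, -0.2, -0.8]
finger_gap: 0.242
grip_force: 30.0
```

Emit:
arm_command(rows=[-0.04,0,0,0,0,-0.04,0,0,0,0,-0.04,0,0,0,0,-0.04,0,0,0,0,-0.04,0,0,0,0])

```text
time_s: 9.9
tcp_pos: [0.6287, -0.0128, 0.0443]
ee_rot: [[0.266, 0.964, 0.0], [0.964, -0.266, -0.0], [-0.0, 0.0, -1.0]]
force: [-1.0, 0.8, -1.4]
finger_gap: 0.239
grip_force: 30.0
```

Emit:
arm_command(rows=[-0.04,0,0,0,0,-0.04,0,0,0,0,-0.04,0,0,0,0,-0.04,0,0,0,0,-0.04,0,0,0,0])

```text
time_s: 10.32
tcp_pos: [0.6272, -0.018, 0.0443]
ee_rot: [[0.266, 0.964, 0.0], [0.964, -0.266, 0.0], [0.0, 0.0, -1.0]]
force: [0.9, 2.0, -1.8]
finger_gap: 0.238
grip_force: 30.0
```

Emit:
arm_command(rows=[-0.05,0,0,0,0,-0.06,0,0,0,0,-0.07,0,0,0,0,-0.08,0,0,0,0,-0.08,0,0,0,0])

```text
time_s: 10.73
tcp_pos: [0.6244, -0.0284, 0.0442]
ee_rot: [[0.266, 0.964, -0.0], [0.964, -0.266, -0.0], [-0.0, -0.0, -1.0]]
force: [0.6, 1.8, -1.2]
finger_gap: 0.24
grip_force: 30.0
```

Emit:
arm_command(rows=[-0.08,0,0,0,0,-0.08,0,0,0,0,-0.08,0,0,0,0,-0.08,0,0,0,0,-0.08,0,0,0,0])

```text
time_s: 11.15
tcp_pos: [0.6212, -0.04, 0.0442]
ee_rot: [[0.266, 0.964, 0.0], [0.964, -0.266, -0.0], [-0.0, 0.0, -1.0]]
force: [0.5, 1.4, -1.6]
finger_gap: 0.238
grip_force: 30.0
```

Emit:
arm_command(rows=[-0.08,0,0,0,0,-0.08,0,0,0,0,-0.08,0,0,0,0,-0.08,0,0,0,0,-0.08,0,0,0,0])

```text
time_s: 11.57
tcp_pos: [0.618, -0.0516, 0.0442]
ee_rot: [[0.266, 0.964, -0.0], [0.964, -0.266, -0.0], [-0.0, -0.0, -1.0]]
force: [0.9, 2.3, -1.8]
finger_gap: 0.238
grip_force: 30.0
```

Emit:
arm_command(rows=[-0.07,0,0,0,0,-0.06,0,0,0,0,-0.05,0,0,0,0,-0.05,0,0,0,0,-0.05,0,0,0,0])

```text
time_s: 11.98
tcp_pos: [0.6158, -0.0595, 0.0442]
ee_rot: [[0.266, 0.964, 0.0], [0.964, -0.266, 0.0], [0.0, 0.0, -1.0]]
force: [1.1, 1.8, -1.6]
finger_gap: 0.241
grip_force: 30.0
```

Emit:
arm_command(rows=[-0.05,0,0,0,0,-0.05,0,0,0,0,-0.05,0,0,0,0,-0.05,0,0,0,0,-0.05,0,0,0,0])

```text
time_s: 12.4
tcp_pos: [0.6139, -0.0661, 0.0442]
ee_rot: [[0.266, 0.964, 0.0], [0.964, -0.266, 0.001], [0.001, 0.0, -1.0]]
force: [1.8, 5.1, -2.2]
finger_gap: 0.236
grip_force: 30.0
```

Emit:
arm_command(rows=[-0.04,0,0,0,0,-0.04,0,0,0,0,-0.04,0,0,0,0,-0.04,0,0,0,0,-0.04,0,0,0,0])

```text
time_s: 12.82
tcp_pos: [0.6122, -0.0728, 0.0442]
ee_rot: [[0.266, 0.964, -0.0], [0.964, -0.266, -0.0], [-0.0, 0.0, -1.0]]
force: [0.7, 1.4, -1.4]
finger_gap: 0.234
grip_force: 30.0
```

Emit:
arm_command(rows=[-0.04,0,0,0,0,-0.04,0,0,0,0,-0.04,0,0,0,0,-0.04,0,0,0,0,-0.04,0,0,0,0])

```text
time_s: 13.23
tcp_pos: [0.6106, -0.0784, 0.0442]
ee_rot: [[0.266, 0.964, -0.0], [0.964, -0.266, -0.0], [-0.0, -0.0, -1.0]]
force: [0.3, 2.0, -1.7]
finger_gap: 0.24
grip_force: 30.0
```

Emit:
arm_command(rows=[-0.05,0,0,0,0,-0.05,0,0,0,0,-0.05,0,0,0,0,-0.05,0,0,0,0,-0.05,0,0,0,0])

```text
time_s: 13.65
tcp_pos: [0.6086, -0.0856, 0.0442]
ee_rot: [[0.266, 0.964, -0.0], [0.964, -0.266, -0.0], [-0.0, 0.0, -1.0]]
force: [1.1, 1.4, -1.6]
finger_gap: 0.236
grip_force: 30.0
```

Emit:
arm_command(rows=[-0.06,0,0,0,0,-0.06,0,0,0,0,-0.06,0,0,0,0,-0.06,0,0,0,0,-0.06,0,0,0,0])

```text
time_s: 14.07
tcp_pos: [0.6062, -0.0943, 0.0442]
ee_rot: [[0.266, 0.964, -0.0], [0.964, -0.266, -0.0], [-0.0, -0.0, -1.0]]
force: [0.4, 1.6, -2.2]
finger_gap: 0.235
grip_force: 30.0
```

Emit:
arm_command(rows=[-0.06,0,0,0,0,-0.06,0,0,0,0,-0.06,0,0,0,0,-0.06,0,0,0,0,-0.06,0,0,0,0])

```text
time_s: 14.48
tcp_pos: [0.6038, -0.103, 0.0442]
ee_rot: [[0.266, 0.964, -0.0], [0.964, -0.266, -0.0], [-0.0, -0.0, -1.0]]
force: [0.7, 2.3, -1.4]
finger_gap: 0.234
grip_force: 30.0
```

Emit:
arm_command(rows=[-0.06,0,0,0,0,-0.06,0,0,0,0,-0.05,0,0,0,0,-0.04,0,0,0,0,-0.03,0,0,0,0])

```text
time_s: 14.9
tcp_pos: [0.6019, -0.1099, 0.0442]
ee_rot: [[0.266, 0.964, -0.0], [0.964, -0.266, -0.0], [-0.0, -0.0, -1.0]]
force: [0.4, 2.6, -1.2]
finger_gap: 0.236
grip_force: 30.0
```

Emit:
arm_command(rows=[-0.03,0,0,0,0,-0.03,0,0,0,0,-0.03,0,0,0,0,-0.02,0,0,0,0,-0.02,0,0,0,0])

```text
time_s: 15.32
tcp_pos: [0.6009, -0.1135, 0.0442]
ee_rot: [[0.266, 0.964, -0.0], [0.964, -0.266, -0.0], [-0.0, -0.0, -1.0]]
force: [0.4, 1.9, -1.6]
finger_gap: 0.243
grip_force: 30.0
```

Emit:
arm_command(rows=[-0.03,0,0,0,0,-0.03,0,0,0,0,-0.03,0,0,0,0,-0.03,0,0,0,0,-0.03,0,0,0,0])

```text
time_s: 15.73
tcp_pos: [0.5997, -0.1179, 0.0442]
ee_rot: [[0.266, 0.964, 0.0], [0.964, -0.266, -0.0], [-0.0, 0.0, -1.0]]
force: [-0.0, 1.5, -2.5]
finger_gap: 0.236
grip_force: 30.0
```

Emit:
arm_command(rows=[-0.02,0,0,0,0,-0.02,0,0,0,0,-0.02,0,0,0,0,-0.02,0,0,0,0,-0.02,0,0,0,0])

```text
time_s: 16.15
tcp_pos: [0.5989, -0.1208, 0.0442]
ee_rot: [[0.266, 0.964, 0.0], [0.964, -0.266, -0.0], [-0.0, 0.0, -1.0]]
force: [0.5, 1.4, -0.8]
finger_gap: 0.237
grip_force: 30.0
```

Emit:
arm_command(rows=[-0.02,0,0,0,0,-0.02,0,0,0,0,-0.02,0,0,0,0])

```text
time_s: 16.4
tcp_pos: [0.5984, -0.1225, 0.0442]
ee_rot: [[0.266, 0.964, 0.0], [0.964, -0.266, -0.0], [-0.0, 0.0, -1.0]]
force: [0.7, 1.2, -1.9]
finger_gap: 0.239
grip_force: 30.0
```

Emit:
arm_command(rows=[-0.02,0,0,0,0,-0.02,0,0,0,0,-0.02,0,0,0,0])

```text
time_s: 16.65
tcp_pos: [0.5977, -0.1248, 0.0442]
ee_rot: [[0.266, 0.964, -0.0], [0.964, -0.266, -0.001], [-0.001, -0.0, -1.0]]
force: [-1.1, 0.0, -1.3]
finger_gap: 0.237
grip_force: 30.0
```

Emit:
arm_command(rows=[-0.02,0,0,0,0,-0.02,0,0,0,0])

```text
time_s: 16.82
tcp_pos: [0.5975, -0.1256, 0.0442]
ee_rot: [[0.266, 0.964, -0.0], [0.964, -0.266, -0.0], [-0.0, -0.0, -1.0]]
force: [0.4, 0.7, -1.1]
finger_gap: 0.239
grip_force: 30.0
```

Emit:
arm_command(rows=[-0.02,0,0,0,0,-0.02,0,0,0,0])

```text
time_s: 16.98
tcp_pos: [0.5972, -0.1266, 0.0442]
ee_rot: [[0.266, 0.964, -0.0], [0.964, -0.266, -0.0], [-0.0, -0.0, -1.0]]
force: [-0.3, 0.5, -2.1]
finger_gap: 0.236
grip_force: 30.0
```

Emit:
arm_command(rows=[-0.02,0,0,0,0])

```text
time_s: 17.07
tcp_pos: [0.5971, -0.1272, 0.0442]
ee_rot: [[0.266, 0.964, -0.0], [0.964, -0.266, -0.0], [-0.0, -0.0, -1.0]]
force: [0.3, 0.4, -1.9]
finger_gap: 0.238
grip_force: 30.0
```

The force dropped near y = -0.1245, so the catch probably snapped. I'll creep on until it is solid.

Emit:
arm_command(rows=[-0.02,0,0,0,0])

```text
time_s: 17.15
tcp_pos: [0.5969, -0.1277, 0.0442]
ee_rot: [[0.266, 0.964, -0.0], [0.964, -0.266, 0.0], [0.0, -0.0, -1.0]]
force: [0.2, 0.8, -2.7]
finger_gap: 0.234
grip_force: 30.0
```

Emit:
arm_command(rows=[-0.02,0,0,0,0])

```text
time_s: 17.23
tcp_pos: [0.5968, -0.1281, 0.0442]
ee_rot: [[0.266, 0.964, 0.0], [0.964, -0.266, 0.0], [0.0, 0.0, -1.0]]
force: [0.1, 1.6, -2.5]
finger_gap: 0.239
grip_force: 30.0
```

Emit:
arm_command(rows=[-0.02,0,0,0,0])

```text
time_s: 17.32
tcp_pos: [0.5967, -0.1286, 0.0442]
ee_rot: [[0.266, 0.964, 0.0], [0.964, -0.266, 0.0], [0.0, -0.0, -1.0]]
force: [1.2, 2.0, -2.0]
finger_gap: 0.237
grip_force: 30.0
```

Emit:
arm_command(rows=[0,0,0,0,0])

```text
time_s: 17.4
tcp_pos: [0.5967, -0.1287, 0.0442]
ee_rot: [[0.266, 0.964, 0.0], [0.964, -0.266, 0.0], [0.0, -0.0, -1.0]]
force: [1.0, 1.6, -1.5]
finger_gap: 0.234
grip_force: 30.0
```

Emit:
arm_command(rows=[-0.02,0,0,0,0,0,0,0,0,0])

```text
time_s: 17.57
tcp_pos: [0.5965, -0.1294, 0.0442]
ee_rot: [[0.266, 0.964, -0.0], [0.964, -0.266, 0.0], [0.0, -0.0, -1.0]]
force: [-0.6, 2.1, -2.7]
finger_gap: 0.24
grip_force: 30.0
```

Emit:
arm_command(rows=[-0.02,0,0,0,0,0,0,0,0,0])

```text
time_s: 17.73
tcp_pos: [0.5963, -0.1301, 0.0442]
ee_rot: [[0.266, 0.964, -0.0], [0.964, -0.266, -0.0], [-0.0, -0.0, -1.0]]
force: [0.5, 1.4, -1.2]
finger_gap: 0.238
grip_force: 30.0
```

Emit:
arm_command(rows=[-0.02,0,0,0,0,0,0,0,0,0])

```text
time_s: 17.9
tcp_pos: [0.5963, -0.1302, 0.0442]
ee_rot: [[0.266, 0.964, 0.0], [0.964, -0.266, 0.0], [0.0, 0.0, -1.0]]
force: [0.1, 3.2, -2.6]
finger_gap: 0.233
grip_force: 30.0
```

Emit:
arm_command(rows=[-0.02,0,0,0,0,0,0,0,0,0])

```text
time_s: 18.07
tcp_pos: [0.5962, -0.1303, 0.0442]
ee_rot: [[0.265, 0.964, 0.0], [0.964, -0.265, 0.001], [0.001, 0.0, -1.0]]
force: [0.5, 4.4, -2.4]
finger_gap: 0.236
grip_force: 30.0
```

Emit:
arm_command(rows=[-0.02,0,0,0,0,0,0,0,0,0])

```text
time_s: 18.23
tcp_pos: [0.5962, -0.1304, 0.0442]
ee_rot: [[0.265, 0.964, 0.001], [0.964, -0.265, 0.001], [0.002, 0.0, -1.0]]
force: [2.1, 5.5, -2.8]
finger_gap: 0.237
grip_force: 30.0
```

Emit:
arm_command(rows=[-0.02,0,0,0,0,0,0,0,0,0])

```text
time_s: 18.4
tcp_pos: [0.5962, -0.1304, 0.0442]
ee_rot: [[0.265, 0.964, 0.001], [0.964, -0.265, 0.002], [0.002, 0.0, -1.0]]
force: [2.9, 8.0, -3.6]
finger_gap: 0.239
grip_force: 30.0
```

Emit:
arm_command(rows=[-0.02,0,0,0,0,0,0,0,0,0])

```text
time_s: 18.57
tcp_pos: [0.5962, -0.1305, 0.0442]
ee_rot: [[0.264, 0.964, 0.001], [0.964, -0.264, 0.003], [0.003, 0.0, -1.0]]
force: [2.8, 8.7, -4.2]
finger_gap: 0.238
grip_force: 30.0
```

Emit:
arm_command(rows=[0.04,0,0,0,0,0.05,0,0,0,0,0.06,0,0,0,0,0.06,0,0,0,0,0.05,0,0,0,0])

```text
time_s: 18.98
tcp_pos: [0.5975, -0.126, 0.0443]
ee_rot: [[0.267, 0.964, -0.0], [0.964, -0.267, -0.001], [-0.001, 0.0, -1.0]]
force: [-0.1, 0.7, -1.3]
finger_gap: 0.236
grip_force: 30.0
```

Emit:
arm_command(rows=[0.02,0,0,0,0,0,0,0,0,0])

```text
time_s: 19.15
tcp_pos: [0.5978, -0.1249, 0.0443]
ee_rot: [[0.266, 0.964, 0.0], [0.964, -0.266, -0.0], [-0.0, 0.0, -1.0]]
force: [0.9, -0.0, -2.0]
finger_gap: 0.239
grip_force: 30.0
```

Emit:
arm_command(rows=[0,0,-0.05,0,0,0,0,-0.08,0,0,0,0,-0.1,0,0,0,0,-0.15,0,0,0,0,-0.2,0,0])

```text
time_s: 19.57
tcp_pos: [0.5976, -0.1249, 0.0619]
ee_rot: [[0.266, 0.964, -0.0], [0.964, -0.266, 0.0], [-0.0, -0.0, -1.0]]
force: [0.2, -0.4, -1.0]
finger_gap: 0.236
grip_force: 30.0
```

Emit:
arm_command(rows=[0,0,-0.4,0,0,0,0,-0.7,0,0,0,0,-0.9,0,0,0,0,-0.9,0,0,0,0,-0.9,0,0])

```text
time_s: 19.98
tcp_pos: [0.5977, -0.1246, 0.178]
ee_rot: [[0.266, 0.964, 0.001], [0.964, -0.266, 0.0], [0.0, 0.001, -1.0]]
force: [0.9, -0.3, -2.0]
finger_gap: 0.238
grip_force: 30.0
```

Emit:
arm_command(rows=[0,0,-0.6,0,0,0,0,-0.3,0,0,-0.5,0,0,0,0,0,0,0,0,0])

```text
time_s: 20.32
tcp_pos: [0.5933, -0.142, 0.2035]
ee_rot: [[0.268, 0.963, 0.001], [0.963, -0.268, -0.002], [-0.002, 0.001, -1.0]]
force: [-0.8, -1.7, -1.5]
finger_gap: 0.235
grip_force: 30.0
```

Run:
```python
from st import *
st([.38,-.33,.2]); snap('wrist','w4.png')
a=cv2.imread('pics/w4.png');cv2.imwrite('pics/w4c.png',a)
```

```text
20.3167 [ 0.5933 -0.142   0.2035] 74.44 [-0.78 -1.69 -1.45]
units to target [-7.944 -5.167  0.125]
```

View pics/w4c.png

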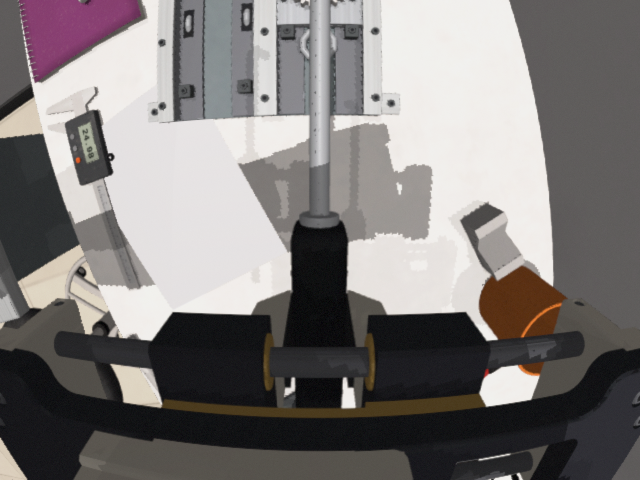

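The view shows the gear pallet front against the lugs at (287,30) and (355,30), with its eye at (320,40). It is home. Returning now, moving left first to clear the monitor.

Emit:
arm_command(rows=[0.2,-0.7,0,0,0,0,-0.9,0,0,0,0,-1,0,0,0,-0.3,-1,0,0,0,-0.8,-0.8,0,0,0])

```text
time_s: 20.78
tcp_pos: [0.4577, -0.126, 0.2019]
ee_rot: [[0.261, 0.965, -0.001], [0.965, -0.261, 0.002], [0.002, -0.002, -1.0]]
force: [0.1, -1.0, -0.7]
finger_gap: 0.238
grip_force: 30.0
```

Emit:
arm_command(rows=[-1,-0.4,0,0,0,-1,-0.2,0,0,0,-1,0,0,0,0,-1,0,0,0,0,-0.8,0,0,0.5,0])

```text
time_s: 21.2
tcp_pos: [0.4024, -0.2657, 0.2022]
ee_rot: [[0.308, 0.951, -0.001], [0.951, -0.308, 0.0], [-0.0, -0.001, -1.0]]
force: [-0.1, -1.0, -2.3]
finger_gap: 0.238
grip_force: 30.0
```

Emit:
arm_command(rows=[-0.4,0,0,1,0,-0.2,0,0,1,0,0,0,0,1,0,0,0,0,1,0,0,0,0,1,0])

```text
time_s: 21.62
tcp_pos: [0.3974, -0.2805, 0.2019]
ee_rot: [[0.684, 0.729, -0.001], [0.729, -0.684, 0.001], [0.0, -0.002, -1.0]]
force: [0.3, 0.1, -1.3]
finger_gap: 0.239
grip_force: 30.0
```

Emit:
arm_command(rows=[0,0,0,1,0,0,0,0,1,0,0,0,0,1,0,0,0,0,1,0,0,0,0,0.3,0])

```text
time_s: 22.03
tcp_pos: [0.3976, -0.2803, 0.202]
ee_rot: [[0.904, 0.428, -0.001], [0.428, -0.904, 0.001], [-0.001, -0.001, -1.0]]
force: [-0.5, -0.3, -1.8]
finger_gap: 0.239
grip_force: 30.0
```

Run:
```python
from st import *
st([.4356,-.4017,.12])
```

```text
22.0333 [ 0.3976 -0.2803  0.202 ] 25.35 [-0.55 -0.33 -1.83]
units to target [-0.586  4.203  2.728]
```

Emit:
arm_command(rows=[-0.1,0.6,0,0,0,-0.2,0.9,0,0,0,-0.2,0.9,0.2,0,0,-0.09,0.9,0.5,0,0,0,0.6,0.5,0,0])

```text
time_s: 22.45
tcp_pos: [0.4325, -0.397, 0.1662]
ee_rot: [[0.902, 0.432, 0.001], [0.432, -0.902, -0.002], [-0.0, 0.002, -1.0]]
force: [0.7, -1.0, -1.2]
finger_gap: 0.235
grip_force: 30.0
```

Emit:
arm_command(rows=[0,0.3,0.6,0,0,0,0,0.5,0,0,0,0,0.3,0,0,0,0,0,0,0,0,0,0,0,0])

```text
time_s: 22.87
tcp_pos: [0.436, -0.4016, 0.1244]
ee_rot: [[0.901, 0.433, -0.001], [0.433, -0.901, 0.001], [-0.0, -0.001, -1.0]]
force: [-0.1, 0.6, -1.0]
finger_gap: 0.235
grip_force: 30.0
```

Run:
```python
from st import *
st([.4356,-.4017,.0585]); snap('wrist','w5.png');im,_=snap('side','d5.png')
cv2.imwrite('pics/d5c.png',cv2.resize(im[250:410,220:420,::-1],None,fx=3.6,fy=3.6,interpolation=2))
```

```text
22.8667 [ 0.436  -0.4016  0.1244] 25.65 [-0.07  0.63 -0.96]
units to target [-0.011  0.     2.195]
```

View pics/d5c.png

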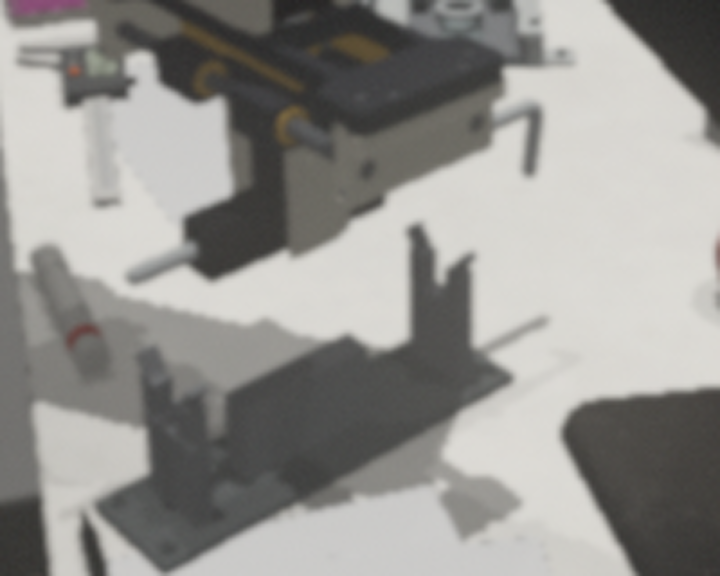

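The side crop shows the hook level, rod from (130,275) to (540,105), in line above the forks at (170,390) and (440,270). Lowering.

Emit:
arm_command(rows=[0,0,0.3,0.06,0,0,0,0.5,0,0,0,0,0.4,0,0,0,0,0.3,0,0,0,0,0.2,0,0])

```text
time_s: 23.38
tcp_pos: [0.4357, -0.402, 0.0724]
ee_rot: [[0.904, 0.427, -0.001], [0.427, -0.904, 0.001], [-0.001, -0.001, -1.0]]
force: [0.3, 0.1, -1.5]
finger_gap: 0.237
grip_force: 30.0
```

Emit:
arm_command(rows=[0,0,0.2,0,0,0,0,0.1,0,0,0,0,0.06,0,0,0,0,0.04,0,0,0,0,0,0,0])

```text
time_s: 23.8
tcp_pos: [0.4362, -0.4025, 0.0617]
ee_rot: [[0.904, 0.427, 0.0], [0.427, -0.904, -0.0], [0.0, 0.0, -1.0]]
force: [0.4, 0.5, -2.0]
finger_gap: 0.239
grip_force: 30.0
```

Emit:
arm_command(rows=[0,0,0.05,0,0,0,0,0,0,0])

```text
time_s: 23.97
tcp_pos: [0.4362, -0.4025, 0.0603]
ee_rot: [[0.904, 0.427, 0.0], [0.427, -0.904, -0.0], [0.0, 0.0, -1.0]]
force: [-1.3, 0.4, -1.5]
finger_gap: 0.235
grip_force: 30.0
```

Emit:
arm_command(rows=[0,0,0.04,0,0,0,0,0.02,0,0,0,0,0,0,0])

```text
time_s: 24.22
tcp_pos: [0.4361, -0.4024, 0.0583]
ee_rot: [[0.904, 0.427, -0.0], [0.427, -0.904, -0.0], [-0.0, 0.0, -1.0]]
force: [-0.1, 0.0, -1.6]
finger_gap: 0.237
grip_force: 30.0
```

Emit:
arm_command(rows=[0,0,0.02,0,0,0,0,0,0,0])

```text
time_s: 24.38
tcp_pos: [0.4361, -0.4025, 0.058]
ee_rot: [[0.904, 0.427, 0.0], [0.427, -0.904, -0.0], [0.0, 0.0, -1.0]]
force: [-1.6, 1.2, 2.7]
finger_gap: 0.237
grip_force: 30.0
```

Seated (upward force, same height as at pick-up). Opening, then lifting away.

Emit:
arm_command(rows=[0,0,0,0,0.5,0,0,0,0,1,0,0,0,0,1,0,0,0,0,1,0,0,0,0,1])

```text
time_s: 24.8
tcp_pos: [0.4361, -0.4025, 0.0577]
ee_rot: [[0.904, 0.427, 0.0], [0.427, -0.904, -0.0], [-0.0, 0.0, -1.0]]
force: [0.6, -0.4, 0.5]
finger_gap: 0.549
grip_force: 0.0
```

Emit:
arm_command(rows=[0,0,0,0,1,0,0,0,0,1,0,0,0,0,1,0,0,0,0,1,0,0,0,0,1])

```text
time_s: 25.22
tcp_pos: [0.4361, -0.4024, 0.0577]
ee_rot: [[0.904, 0.427, 0.0], [0.427, -0.904, -0.0], [0.0, 0.0, -1.0]]
force: [-0.0, 0.1, 0.2]
finger_gap: 0.914
grip_force: 0.0
```

Emit:
arm_command(rows=[0,0,-0.2,0,1,0,0,-0.5,0,1,0,0,-0.8,0,1,0,0,-0.9,0,1,0,0,-0.9,0,1])

```text
time_s: 25.63
tcp_pos: [0.4358, -0.4022, 0.158]
ee_rot: [[0.904, 0.427, -0.0], [0.427, -0.904, 0.0], [-0.0, -0.001, -1.0]]
force: [0.1, -0.9, 0.2]
finger_gap: 0.999
grip_force: 0.0
```

Emit:
arm_command(rows=[0,0,-0.9,0,1,0,0,-0.9,0,1,0,0,-0.9,0,1,-0.3,0,0,0,1,0,0,0,0,1])

```text
time_s: 26.05
tcp_pos: [0.4273, -0.4077, 0.2398]
ee_rot: [[0.905, 0.426, 0.002], [0.426, -0.905, -0.003], [0.001, 0.004, -1.0]]
force: [-0.7, 0.1, 0.1]
finger_gap: 0.999
grip_force: 0.0
```

Run:
```python
from st import *
st(); snap('side','d6.png'); im,W=snap('wrist','w6.png')
# handle check numerically: dark blob, and difference of side picture vs start near hook
a=cv2.imread('pics/d6.png')[310:400,245:380].astype(int);b=cv2.imread('pics/side0.png')[310:400,245:380].astype(int)
print('side diff px',(np.abs(a-b).max(2)>60).sum())
m=(im.max(2)<45).astype(np.uint8);m[290:]=0;m[:,:290]=0;m[:,370:]=0
n,l,s,cc=cv2.connectedComponentsWithStats(m)
for k in range(1,n):
  if s[k,4]>800:print(s[k],cc[k],onz(W,*cc[k],.068,fray))
```

```text
26.05 [ 0.4273 -0.4077  0.2398] 25.2 [-0.7   0.13  0.07]
side diff px 1145
[ 294  145   42  125 3307] [315.80526157 211.71484729] [ 0.43661641 -0.39887814  0.068     ]
```

The handle is within 1 mm of where it lay at the start. Handing in.

```bash
python3 -c "
from station import ctrl
print(ctrl.job_done())"
```

```text
the job is handed in; nothing more can be done
None
```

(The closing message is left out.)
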